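# Start the dryer from its key console

## Task

Start the dryer from the key console on the ledge: press the long bar key to wake it, then the large round key to choose timed drying, then the triangular key to start. Press one key at a time, in that order, each right down and let fully up before the next. Do not press the square key or the small round key, and leave everything else on the ledge where it stands.

Things in the scene. Friction and masses are not known exactly. Their poses are not given: they have to be found in the camera images.
- console: fixed grey plate 210 (x) by 330 mm (y), 10 mm thick; origin under its centre. Six bays, centres at x = -50 or 50 and y = -107, 0 or 107 mm: five hold key units (fixed white housings 90 x 98 mm, top 40 mm above the ledge, one grey cap in the middle standing 16 mm proud), the sixth the loose dryer knob. Which is in which bay differs each time; all units are turned as the console is
- bar_top (a point): long bar key: cap 80 mm long (across the console, along the point's y) and 28 mm wide (x). The point is the middle of the cap's top face, 56 mm above the ledge when up; axes as the console's
- bar_key (a joint): how far the long bar key is pressed, in m: 0 up, 0.008 fully down. It moves straight down against a spring (about 1 N to start, 4 N fully down, up to 0.5 N more while it drives its stub) and springs back up when let go
- disc_top (a point): large round key: cap 60 mm across. The point is the middle of the cap's top face, 56 mm above the ledge when up; axes as the console's
- disc_key (a joint): how far the large round key is pressed, in m: 0 up, 0.008 fully down. It moves straight down against a spring (about 1 N to start, 4 N fully down, up to 0.5 N more while it drives its stub) and springs back up when let go
- tri_top (a point): triangular key: flat equal-sided cap with 69 mm sides, one corner pointing along the point's +x; the point is at the middle of the triangle. The point is the middle of the cap's top face, 56 mm above the ledge when up; axes as the console's
- tri_key (a joint): how far the triangular key is pressed, in m: 0 up, 0.008 fully down. It moves straight down against a spring (about 1 N to start, 4 N fully down, up to 0.5 N more while it drives its stub) and springs back up when let go
- square_top (a point): square key: cap 54 x 54 mm. The point is the middle of the cap's top face, 56 mm above the ledge when up; axes as the console's
- square_key (a joint): how far the square key is pressed, in m: 0 up, 0.008 fully down. It moves straight down against a spring (about 1 N to start, 4 N fully down, up to 0.5 N more while it drives its stub) and springs back up when let go
- small_top (a point): small round key: cap only 30 mm across. The point is the middle of the cap's top face, 56 mm above the ledge when up; axes as the console's
- small_key (a joint): how far the small round key is pressed, in m: 0 up, 0.008 fully down. It moves straight down against a spring (about 1 N to start, 4 N fully down, up to 0.5 N more while it drives its stub) and springs back up when let go
- bar_flag (a joint): tell-tale stub of the long bar key (m): a steel pin 9 mm across, 35 mm in x and 39 mm in y from the middle of the cap, 7 mm above the housing at 0, flush at 0.007. After its first 2.5 mm of travel the key takes the stub down with it; the stub stays down when the key comes up (about 0.0055 after a full press). All five units have one; all start up
- disc_flag (a joint): tell-tale stub of the large round key (m): a steel pin 9 mm across, 35 mm in x and 39 mm in y from the middle of the cap, 7 mm above the housing at 0, flush at 0.007. After its first 2.5 mm of travel the key takes the stub down with it; the stub stays down when the key comes up (about 0.0055 after a full press). All five units have one; all start up
- tri_flag (a joint): tell-tale stub of the triangular key (m): a steel pin 9 mm across, 35 mm in x and 39 mm in y from the middle of the cap, 7 mm above the housing at 0, flush at 0.007. After its first 2.5 mm of travel the key takes the stub down with it; the stub stays down when the key comes up (about 0.0055 after a full press). All five units have one; all start up
- dryer_knob: bystander: loose chrome dryer knob, 64 mm across, 38 mm high, standing in the console's spare bay, its foot 10 mm above the ledge; origin at the centre of its underside
- lint_brush: bystander: stainless lint brush 190 mm long, 40 mm wide, 22 mm high, lying behind the console (its +x side); origin on the ledge near its middle, x along it
- funnel: bystander: grey silicone funnel standing mouth down, 100 mm across, 105 mm high, beside the console's -y end; origin at the centre of its underside
- glass_cup: bystander: glass measuring cup 84 mm across, 95 mm high, with a handle, beside the console's +y end; origin at the centre of its underside

How it is judged (in metres and radians):
On the way, in this order (a step that is already met when the one before it is completed fails the run):
1. the long bar key is pressed down (at least 6 of its 8 mm) (value of joint bar_key above 0.006 m), for 0.05 s.
2. the long bar key is let up again (value of joint bar_key below 0.0015 m), for 0.1 s.
3. the large round key is pressed down (at least 6 of its 8 mm) (value of joint disc_key above 0.006 m), for 0.05 s.
4. the large round key is let up again (value of joint disc_key below 0.0015 m), for 0.1 s.
5. the triangular key is pressed down (at least 6 of its 8 mm) (value of joint tri_key above 0.006 m), for 0.05 s.
At the end, for the whole second after the job is handed in: All five keys are up again (within 1.5 mm), the tell-tale stubs of the long bar, large round and triangular keys are down (more than 3 mm), and every bystander is within 30 mm of where it began (value of joint each of bar_key, disc_key, tri_key, square_key, small_key below 0.0015 m and value of joint each of bar_flag, disc_flag, tri_flag above 0.003 m and distance of each of dryer_knob, lint_brush, funnel, glass_cup from where it was at the start of the episode below 0.03 m); the robot touches nothing.
It fails at once if the square key or the small round key is pressed (more than 4 mm) (value of joint any of square_key, small_key above 0.004 m).
It fails at once if two keys are down at the same time (both more than 3 mm) (value of joint each of bar_key, disc_key above 0.003 m or value of joint each of bar_key, tri_key above 0.003 m or value of joint each of disc_key, tri_key above 0.003 m).
It fails at once if a key is pressed before its turn (its stub is down more than 3 mm while that of the key before it is not) ((value of joint disc_flag above 0.003 m and value of joint bar_flag below 0.003 m) or (value of joint tri_flag above 0.003 m and value of joint disc_flag below 0.003 m)).
It fails at once if a bystander is moved more than 30 mm (distance of any of dryer_knob, lint_brush, funnel, glass_cup from where it was at the start of the episode above 0.03 m).
It also fails if it takes over 42 s, if anything falls off the work surface, if the arm or the gripper's body presses on something with over 40 N, if the wrist force passes 120 N, or if a joint passes its speed limit or range.

## Robot

A 6-joint arm with a two-finger parallel gripper is mounted at the origin on the work surface. World frame = base frame: x ahead of the robot, y to its left, z up, the work surface at z = 0. Lengths are in mm, angles in rad, forces in N, time in s.
With the tool pointing down it reaches from about 400 to 925 mm from the base axis. Payload 12.5 kg.
Tool frame: the origin (TCP) lies midway between the tips of the shut fingers; the grasp point (between the pads) lies 19 mm behind it; z points along the fingers, y is the line along which they close (so a half turn about z gives the same grasp; the last joint's range is limited). The gripper opens to 95 mm and grips with 3 to 60 N. Pads are 20 mm wide; open, the fingers measure 119 mm over their backs; the gripper's body (75 mm by 180 mm) begins 59 mm behind the grasp point.
Start: joints at [-1.345, 0.491, 1.559, -0, 1.092, -0.106], TCP at [203.614, -590.921, 214.661] pointing down, gripper open.
Joint ranges: [-3.1, 3.1], [-0.84, 2.19], [0.05, 2.79], [-1.13, 4.28], [0.06, 2.93], [-2.69, 2.69]. Speed limits (rad/s): [2.22, 2.22, 2.79, 3.14, 3.14, 3.14].

## Interface

Orientations are given as [roll, pitch, yaw] about the fixed x, y, z axes, in that order (R = Rz(yaw) Ry(pitch) Rx(roll)).
In Python, from cell import env gives the robot as it stands.
- The arm moves only by the shell command python3 -m inch 'ROWS'. ROWS is JSON, a list of rows, each a list of 7 numbers: the turn, a rotation vector about the tool's x, y, z in rad, then the shift along the tool's x, y, z in cm, then the closure, from -1 (fully open) to 1 (shut). A call has 1 to 20 rows; each row shifts and turns the commanded pose from where the row before left it, along the tool's axes as they then stand; what a row does not reach is not made up. A row lasts 1/8 s, in which the tool goes at most 62.5 mm and 10.7 degrees, less where a joint would pass 70% of its speed; a pose out of reach is approached as far as the arm can. A call with a gripper value outside its range is refused whole. The fingers move at their own pace and stop on an object; the grip force is fixed at half the most. Time passes only in rows, so rows that do not move let the fingers close. It gives the time, the measured TCP pose, the force, the opening and the grip force at its end, in the units of the state.
- env.state(): the state, without advancing time (a new reading comes with each control period).
- env.read_camera(name): name is "side" or "top" or "wrist"; returns a dict with "img" (400x640x3 uint8, red, green, blue), "depth" (400x640 float32, mm along the optical axis (not along the pixel's ray), 0 where there is no reading), "fx", "fy", "cx", "cy" (pixels), "position" and "orientation" of the camera in the world. Camera axes: x right, y down, z forward; pixel columns grow to the right and rows downward; lengths in mm; the calibration is good to about 2 mm. A picture is of the moment at which its call begins.
- env.job_done(): hands the job in; it is judged then, once.
Trained networks look in a picture, given as the dict that the camera call returned (one of the last four; its "shot" number tells which), for a name from the list of things; names that differ only in an ending like _2 or _b are one class to them, and where a whole thing is asked for, a point or a joint stands for the part that bears it (a point fixed in the world has none). Each returns a list of dicts, best first, with "score" (0 to 1); they miss things now and then, are a little off and sometimes report something else, mostly with a low value. They report only what shows in the picture. A call takes as long as a camera call.
- env.find_in(picture, target): "centre" ([x, y, z] in mm, in the coordinates of the camera as it stood for that picture, good to about 4 mm: the middle of the surface that is visible of it).
- env.trace(picture, target): "mask" (400x640 bool, what is visible of it).
The state is a dict: "t": time; "joints": joint angles; "qvel": joint speeds; "tau": joint torques, N m; "eef_pos": TCP position; "tcp_rot": TCP orientation; "ft_force": force on the tool from outside, world axes, zero at the start; "moment": the same for the moment, N m; "opening": opening from 0.0 (shut) to 1.0 (fully open); "grip_force": force on a finger pad.
Only numpy, scipy, OpenCV 4.12 (cv2) and the standard library are available. Lean on these libraries where they do the work, as an engineer would, in place of code of your own. Each camera call takes 0.05 s, during which the arm holds its last target. There are 200 camera calls.

## Working session

There is one attempt and no reset: what is moved stays moved. The work goes in short steps, Python scripts to look and compute and a shell command to move; the robot and the scene stay as the last step left them, time stands still between calls to the robot, and variables do not carry over. Pictures are saved under pics/ and viewed, at most 10 in all, crops included, and the job is handed in when it is done.

```bash
ls; mkdir -p pics; cat > h.py <<'E'
from cell import env
import numpy as np, cv2
from scipy.spatial.transform import Rotation as R
def Rm(o):
    o=np.array(o,float)
    return o if o.shape==(3,3) else R.from_euler('xyz',o).as_matrix()
def w(p,c): return Rm(p["orientation"])@np.array(c)+np.array(p["position"])
def save(p,n): cv2.imwrite(f"pics/{n}.png",cv2.cvtColor(p["img"],cv2.COLOR_RGB2BGR))
E
python3 - <<'E'
from h import *
s=env.state();print({k:np.round(s[k],3) for k in("t","eef_pos","tcp_rot","opening","ft_force")})
for c in("top","side"):
    p=env.read_camera(c);save(p,c+"0");print(c,p["position"],p["orientation"],p["fx"])
    for n in("console","bar_top","disc_top","tri_top","square_top","small_top","dryer_knob","funnel","glass_cup","lint_brush"):
        print(n,[(round(d["score"],2),np.round(w(p,d["centre"]),0)) for d in env.find_in(p,n)[:2]])
E
```

```text
pics
{'t': np.float64(0.0), 'eef_pos': array([ 203.541, -590.673,  214.042]), 'tcp_rot': array([-3.14 , -0.   ,  0.332]), 'opening': np.float64(0.999), 'ft_force': array([-0.033, -0.113, -0.156])}
top [537.87480978  20.64357236 923.41884843] [-3.042304    0.01374663 -1.59146079] 405.7007550099558
console [(0.96, array([531., -93.,   8.]))]
bar_top [(0.8, array([ 612., -125.,   58.])), (0.27, array([487.,  74.,  53.]))]
disc_top [(0.82, array([501., -31.,  58.])), (0.44, array([522., 217.,  27.]))]
tri_top [(0.94, array([485.,  73.,  52.]))]
square_top [(0.65, array([585.,  86.,  52.]))]
small_top [(0.71, array([595., -17.,  53.]))]
dryer_knob [(0.71, array([ 514., -131.,   37.]))]
funnel [(0.72, array([ 570., -251.,   29.]))]
glass_cup [(0.55, array([525., 219.,  27.]))]
lint_brush [(0.83, array([682.,  27.,  22.])), (0.46, array([499., -30.,  53.]))]
side [421.35410529 672.21742652 590.28167416] [-2.23622079  0.01602539 -2.86772218] 392.988959079523
console [(0.8, array([535.,  18.,  11.])), (0.58, array([ 609., -108.,   56.]))]
bar_top [(0.82, array([ 610., -111.,   58.])), (0.74, array([595.,  -9.,  56.]))]
disc_top [(0.8, array([494., -21.,  59.]))]
tri_top [(0.79, array([481.,  89.,  55.])), (0.25, array([ 609., -111.,   55.]))]
square_top [(0.61, array([583.,  98.,  60.]))]
small_top [(0.72, array([596., -10.,  57.])), (0.26, array([ 511., -120.,   36.]))]
dryer_knob [(0.93, array([ 508., -122.,   34.]))]
funnel [(0.66, array([ 569., -236.,   27.]))]
glass_cup [(0.81, array([523., 238.,  64.])), (0.28, array([486.,  89.,  57.]))]
lint_brush [(0.87, array([681.,  47.,  22.]))]
```

View pics/top0.png

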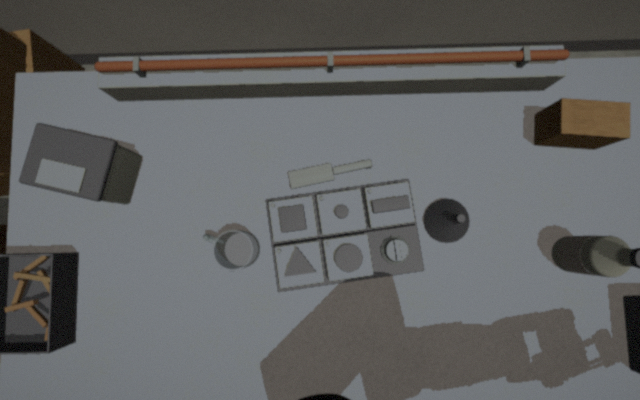

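View pics/side0.png

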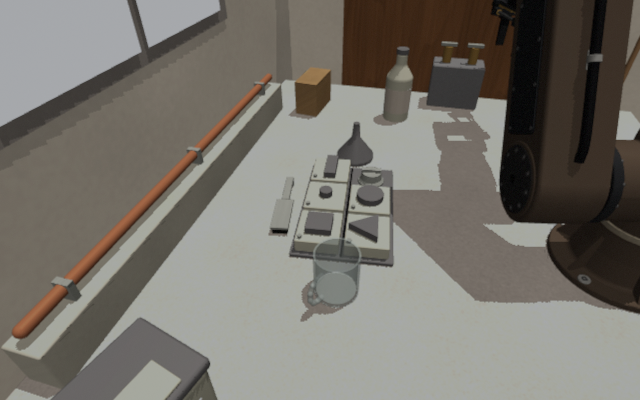

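```bash
python3 -m inch '[[0,0,0.1,0,0,-3,1],[0,0,0.1,0,0,-3,1],[0,0,0,3,-4.07,0,1],[0,0,0,3,-4.07,0,1],[0,0,0,3,-4.07,0,1],[0,0,0,3,-4.07,0,1],[0,0,0,3,-4.07,0,1],[0,0,0,3,-4.07,0,1],[0,0,0,3,-4.07,0,1],[0,0,0,3,-4.07,0,1],[0,0,0,3,-4.07,0,1],[0,0,0,3,-4.07,0,1],[0,0,0,3,-4.07,0,1],[0,0,0,3,-4.07,0,1],[0,0,0,0,0,0,1],[0,0,0,0,0,0,1]]'
cat > look.py <<'E'
from h import *
import sys
s=env.state();print({k:np.round(s[k],3) for k in("t","eef_pos","tcp_rot","opening","ft_force")})
p=env.read_camera("wrist");save(p,sys.argv[1]);print(p["position"],p["orientation"])
for n in("bar_top","disc_top","tri_top","square_top","small_top","dryer_knob"):
    for d in env.trace(p,n)[:1]:
        m=cv2.erode(d["mask"].astype(np.uint8),np.ones((3,3)))>0
        v,u=np.nonzero(m&(p["depth"]>0)); z=np.median(p["depth"][v,u])
        q=w(p,[(u.mean()-p["cx"])/p["fx"]*z,(v.mean()-p["cy"])/p["fy"]*z,z])
        print(n,round(d["score"],2),"px",u.mean().round(),v.mean().round(),len(u),"trace",q.round(1),"find",[(round(e["score"],2),w(p,e["centre"]).round(1)) for e in env.find_in(p,n)[:1]])
E
python3 look.py w1
```

```text
t: 3.1
eef_pos: [496.1, -59.6, 274.6]
tcp_rot: [3.141, 0.0, 0.132]
ft_force: [0.3, -0.3, 0.1]
opening: 0.001
grip_force: 0.0
{'t': np.float64(3.1), 'eef_pos': array([496.069, -59.605, 274.56 ]), 'tcp_rot': array([3.141, 0.   , 0.132]), 'opening': np.float64(0.001), 'ft_force': array([ 0.309, -0.261,  0.078])}
[563.08456697 -50.52677729 444.952365  ] [ 2.89441155e+00 -4.43976686e-04 -1.43789028e+00]
bar_top 0.83 px 378.0 100.0 1307 trace [ 608.6 -122.8   56.4] find [(0.56, array([ 607.5, -121.4,   52.7]))]
disc_top 0.77 px 297.0 175.0 1278 trace [498.6 -30.4  56.2] find [(0.95, array([499.8, -32.6,  59.6]))]
tri_top 0.66 px 220.0 174.0 1078 trace [485.1  73.8  55.5] find [(0.58, array([484.8,  77.9,  55.2]))]
square_top 0.66 px 214.0 98.0 1718 trace [583.4  85.7  56. ] find [(0.55, array([580.3,  85.2,  59.6]))]
small_top 0.76 px 296.0 99.0 391 trace [595.5 -18.9  56.2] find []
dryer_knob 0.72 px 369.0 172.0 1219 trace [ 513.8 -131.8   39.1] find [(0.71, array([ 519.3, -131.9,   39.1]))]
```

View pics/w1.png

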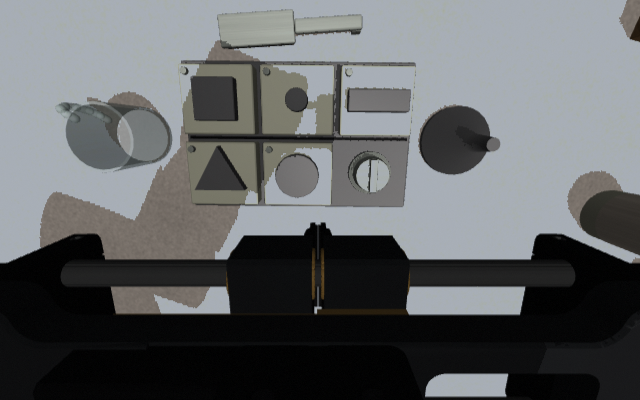

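```bash
python3 -m inch '[[0,0,0,3.45,2.62,0,1],[0,0,0,3.45,2.62,-0,1],[0,0,0,3.45,2.63,4,1],[0,0,0,0,0,4,1],[0,0,0,0,0,4,1],[0,0,0,0,0,4,1],[0,0,0,0,0,3.5,1],[0,0,0,0,0,0,1],[0,0,0,0,0,0,1]]'; python3 look.py w2
```

```text
t: 4.88
eef_pos: [609.9, -124.1, 80.9]
tcp_rot: [3.141, -0.001, 0.132]
ft_force: [-0.0, 0.4, 0.9]
opening: 0.008
grip_force: 0.0
{'t': np.float64(4.875), 'eef_pos': array([ 609.907, -124.051,   80.864]), 'tcp_rot': array([ 3.141e+00, -1.000e-03,  1.320e-01]), 'opening': np.float64(0.008), 'ft_force': array([-0.045,  0.424,  0.903])}
[ 676.65227996 -114.96433784  251.37081601] [ 2.89599466e+00 -9.28962300e-04 -1.43847409e+00]
bar_top 0.67 px 33.0 217.0 4534 trace [589.1  78.8  54.8] find [(0.83, array([ 614.3, -119.6,   52.8]))]
disc_top 0.77 px 189.0 307.0 434 trace [524.5 -30.8  47.4] find [(0.7, array([524.2, -29.8,  49.4]))]
square_top 0.61 px 33.0 217.0 4510 trace [589.2  78.9  54.8] find [(0.97, array([590.2,  77.2,  61.7]))]
small_top 0.93 px 173.0 222.0 1385 trace [598.6 -21.1  55.4] find [(0.68, array([597.7, -23.1,  54.1]))]
```

View pics/w2.png

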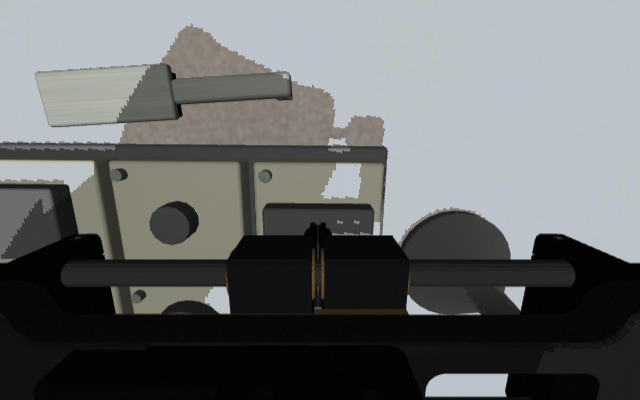

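```bash
python3 -m inch '[[0,0,0,0,0,1.1,1],[0,0,0,0,0,1.1,1],[0,0,0,0,0,0.4,1],[0,0,0,0,0,0.3,1],[0,0,0,0,0,0.3,1],[0,0,0,0,0,0,1],[0,0,0,0,0,0,1]]'
```

```text
t: 6.3
eef_pos: [609.1, -123.8, 48.2]
tcp_rot: [3.141, 0.0, 0.132]
ft_force: [-4.6, 1.5, 8.0]
opening: 0.003
grip_force: 4.0
```

```bash
python3 -m inch '[[0,0,0,0,0,-0.5,1],[0,0,0,0,0,-1,1],[0,0,0,0,0,-2,1],[0,0,0,0,0,0,1],[0,0,0,-3.24,-3.54,0,1],[0,0,0,-3.24,-3.54,0,1],[0,0,0,-3.24,-3.55,0,1],[0,0,0,0,0,0,1],[0,0,0,0,0,0,1]]'; python3 look.py w3
```

```text
t: 7.42
eef_pos: [499.7, -31.5, 82.6]
tcp_rot: [3.141, -0.001, 0.132]
ft_force: [1.0, -0.5, 1.0]
opening: 0.003
grip_force: 0.0
{'t': np.float64(7.425), 'eef_pos': array([499.675, -31.465,  82.585]), 'tcp_rot': array([ 3.141e+00, -1.000e-03,  1.320e-01]), 'opening': np.float64(0.003), 'ft_force': array([ 0.978, -0.49 ,  1.048])}
[566.46933109 -22.4090063  253.06958444] [ 2.89562044e+00 -6.75475223e-04 -1.43828566e+00]
bar_top 0.88 px 479.0 83.0 5837 trace [ 608.2 -121.3   56.2] find [(0.73, array([ 605.8, -119.8,   50.8]))]
disc_top 0.86 px 315.0 211.0 2753 trace [509.7 -28.5  56. ] find [(0.71, array([506.2, -29.5,  60.3]))]
tri_top 0.89 px 173.0 223.0 4400 trace [486.9  72.6  54.7] find [(0.73, array([485.9,  76.9,  55.5]))]
square_top 0.56 px 155.0 78.0 7959 trace [583.9  85.1  55.9] find [(0.87, array([583.5,  82.7,  60.3]))]
small_top 0.85 px 317.0 82.0 1613 trace [595.5 -18.2  56.3] find [(0.85, array([593.2, -18. ,  56.1]))]
dryer_knob 0.97 px 442.0 215.0 4389 trace [ 514.5 -127.9   38. ] find [(0.63, array([ 516. , -126.3,   40.8]))]
```

View pics/w3.png

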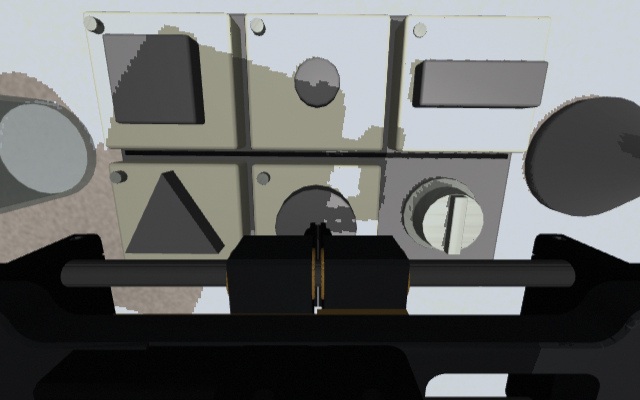

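```bash
python3 -m inch '[[0,0,0,0,0,1.2,1],[0,0,0,0,0,1.2,1],[0,0,0,0,0,0.4,1],[0,0,0,0,0,0.4,1],[0,0,0,0,0,0.3,1],[0,0,0,0,0,0,1],[0,0,0,0,0,0,1]]'
```

```text
t: 8.95
eef_pos: [498.6, -31.2, 48.1]
tcp_rot: [3.142, 0.0, 0.132]
ft_force: [-4.6, -0.2, 10.3]
opening: 0.005
grip_force: 5.3
```

```bash
python3 -m inch '[[0,0,0,0,0,-0.5,1],[0,0,0,0,0,-1,1],[0,0,0,0,0,-2,1],[0,0,0,0,0,0,1],[0,0,0,0.1,-3.55,0,1],[0,0,0,0,-3.55,0,1],[0,0,0,0,-3.55,0,1],[0,0,0,0,0,0,1],[0,0,0,0,0,0,1]]'; python3 look.py w4
```

```text
t: 10.07
eef_pos: [486.0, 74.2, 82.3]
tcp_rot: [3.141, 0.0, 0.132]
ft_force: [-0.3, 0.5, -0.0]
opening: 0.002
grip_force: 0.0
{'t': np.float64(10.075), 'eef_pos': array([486.024,  74.157,  82.309]), 'tcp_rot': array([3.141, 0.   , 0.132]), 'opening': np.float64(0.002), 'ft_force': array([-0.284,  0.473, -0.003])}
[552.99917446  83.19875024 252.7264892 ] [ 2.89463158e+00 -3.99955163e-04 -1.43814760e+00]
bar_top 0.98 px 604.0 85.0 3171 trace [604.6 -96.5  55.4] find [(0.6, array([602. , -92.9,  53.8]))]
disc_top 0.56 px 458.0 223.0 4945 trace [500.5 -26.7  55.6] find [(0.88, array([500. , -28.9,  54.5]))]
tri_top 0.81 px 315.0 211.0 1801 trace [496.2  77.7  56. ] find [(0.58, array([494.1,  83.1,  58.4]))]
square_top 0.73 px 316.0 78.0 7016 trace [583.6  88.4  56.4] find [(0.63, array([582.4,  85.8,  59.9]))]
small_top 0.84 px 477.0 83.0 1993 trace [594.8 -14.5  55.9] find [(0.93, array([595.6, -14.3,  56.3]))]
dryer_knob 0.59 px 604.0 85.0 3191 trace [604.7 -96.5  55.3] find [(0.66, array([ 516.3, -123.7,   41. ]))]
```

View pics/w4.png

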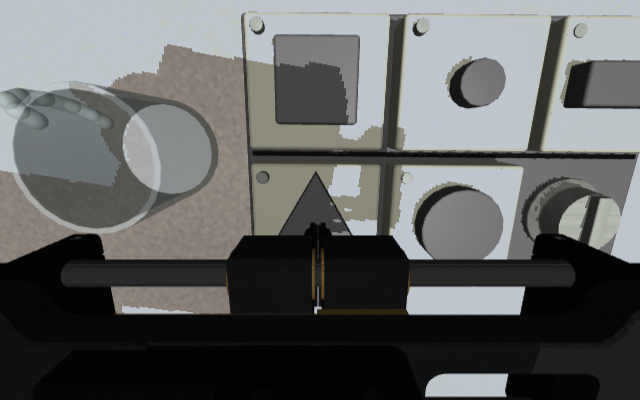

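The triangle's apex is at (316,172), so it is centred under the fingers. The disc cap is up and its stub at (407,177) is nearly flush.

```bash
python3 -m inch '[[0,0,0,0,0,1.2,1],[0,0,0,0,0,1.2,1],[0,0,0,0,0,0.4,1],[0,0,0,0,0,0.4,1],[0,0,0,0,0,0.3,1],[0,0,0,0,0,0,1],[0,0,0,0,0,0,1]]'; python3 -m inch '[[0,0,0,0,0,-0.5,1],[0,0,0,0,0,-1,1],[0,0,0,0,0,-3,1],[0,0,0,-0.5,0,-5,1],[0,0,0,-1,2,-5,1],[0,0,0,-1,2,-5,1],[0,0,0,0,0,0,1],[0,0,0,0,0,0,1]]'; python3 look.py w5
python3 - <<'E'
from h import *
p=env.read_camera("top");save(p,"top1")
for n in("dryer_knob","funnel","glass_cup","lint_brush"): print(n,[w(p,d["centre"]).round() for d in env.find_in(p,n)[:1]])
i=cv2.imread("pics/w5.png");cv2.imwrite("pics/w5c.png",cv2.resize(i[0:240,150:550],(800,480),interpolation=cv2.INTER_CUBIC))
E
```

```text
t: 11.6
eef_pos: [485.6, 74.4, 48.1]
tcp_rot: [3.142, 0.0, 0.132]
ft_force: [-3.3, -1.3, 11.2]
opening: 0.008
grip_force: 5.5
t: 12.6
eef_pos: [466.2, 31.6, 242.5]
tcp_rot: [3.142, -0.0, 0.131]
ft_force: [-0.3, -0.5, -0.2]
opening: 0.001
grip_force: 0.0
{'t': np.float64(12.6), 'eef_pos': array([466.199,  31.6  , 242.456]), 'tcp_rot': array([ 3.142, -0.   ,  0.131]), 'opening': np.float64(0.001), 'ft_force': array([-0.344, -0.492, -0.249])}
[533.14061145  40.55105619 412.89273853] [ 2.89502559e+00 -3.26608825e-04 -1.43888683e+00]
bar_top 0.95 px 464.0 82.0 1729 trace [ 607.8 -121.3   56.2] find [(0.9, array([ 603.9, -119.5,   52.4]))]
disc_top 0.78 px 369.0 165.0 1611 trace [498.1 -29.4  56.3] find [(0.69, array([497.8, -28.9,  56. ]))]
tri_top 0.8 px 285.0 165.0 1216 trace [484.3  74.8  55.8] find [(0.7, array([481.9,  77.2,  54.1]))]
square_top 0.66 px 283.0 79.0 2069 trace [583.5  87.6  56.3] find [(0.84, array([581.9,  85.9,  61.2]))]
small_top 0.61 px 373.0 81.0 505 trace [594.6 -16.3  56.2] find [(0.78, array([596.3, -19. ,  54. ]))]
dryer_knob 0.77 px 443.0 163.0 1600 trace [ 511.6 -127.1   38.6] find [(0.96, array([ 515.6, -127.4,   44.3]))]
dryer_knob [array([ 517., -132.,   38.])]
funnel [array([ 572., -248.,   31.])]
glass_cup [array([524., 218.,  25.])]
lint_brush [array([524., 216.,  28.])]
```

View pics/w5c.png

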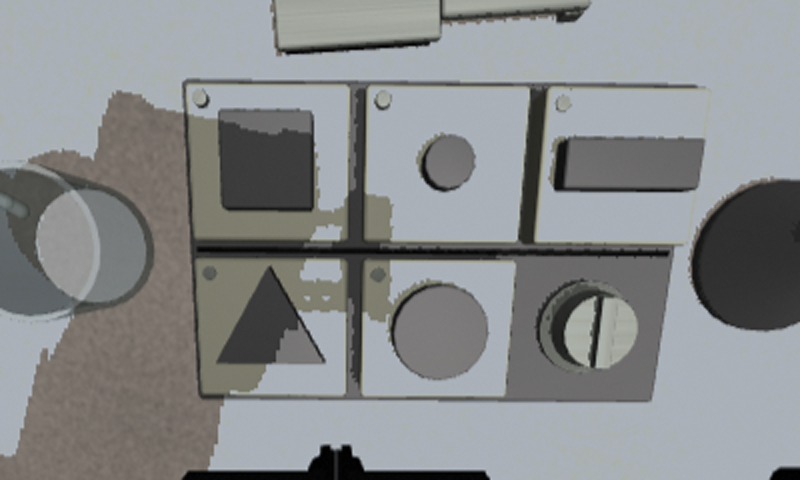

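The stubs of the triangle (209,272), disc (377,274) and bar (563,103) sit flush. Those of the square (201,98) and small round (383,99) still stand. All caps are up at 56 mm, and the bystanders have not moved.

```bash
python3 -c "from cell import env; print(env.job_done())"
```

```text
the job is handed in; nothing more can be done
None
```

I pressed the bar, large round and triangular keys in that order, each fully down and let up again, and handed the job in with nothing else pressed or moved; the hand-in gave no verdict.

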